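# Feel along the roll-test rail for grit

### The arm

A 6-joint arm with a two-finger parallel gripper is mounted at the origin on the work surface. World frame = base frame: x ahead of the robot, y to its left, z up, the work surface at z = 0. Lengths are in mm, angles in rad, forces in N, time in s.
With the tool pointing down it reaches from about 300 to 775 mm from the base axis. Payload 14.6 kg.
Tool frame: the origin (TCP) lies at the centre of the arm's flange, where the gripper is bolted on; the fingertips stand 199 mm ahead of it and the grasp point (between the pads) lies 180 mm ahead of it; z points along the fingers, y is the line along which they close (so a half turn about z gives the same grasp; the last joint's range is limited). The gripper opens to 94 mm and grips with 3 to 60 N. Pads are 16 mm wide; open, the fingers measure 119 mm over their backs; the gripper's body (75 mm by 177 mm) begins 78 mm behind the grasp point.
Start: joints at [-1.212, 0.3, 1.521, -0, 1.321, -0.067], TCP at [227.17, -500.884, 404.646] pointing down, gripper open.
Joint ranges: [-3.03, 3.03], [-0.79, 2.21], [0.23, 2.52], [-1.04, 4.18], [0, 3.07], [-2.55, 2.55]. Speed limits (rad/s): [2.22, 2.22, 2.57, 3.14, 3.14, 3.14].

### API

Orientations are given as a unit quaternion [x, y, z, w].
In Python, from station import telemetry, cams, job gives the robot as it stands. The module is installed in compiled form; this text tells all that it offers.
- The arm moves only by the tool arm_command, never from a script. Its argument "moves" is one flat list of numbers, 5 for each row, row after row: the shift along the tool's x, y, z in mm, then the turn about the tool's z in degrees, then the opening, from 0 (shut) to 1 (fully open). In form: [dx, dy, dz, spin, claw, dx, dy, dz, spin, claw, ...]. A call has 1 to 5 rows; each row is the pose to reach, as a shift and turn from the pose commanded when the call began, along the tool's axes at that moment; what a row does not reach only later rows make up. A row lasts 1/10 s, in which the tool goes at most 50 mm and 8.59 degrees, less where a joint would pass 70% of its speed; a pose out of reach is approached as far as the arm can. A call with a gripper value outside its range is refused whole. The fingers move at their own pace and stop on an object; "newtons" is the grip in N (left out, the last holds). Time passes only in rows, so rows that repeat a pose let the fingers close. It gives the time, the measured TCP pose, the force, the opening and the grip force at its end, in the units of the state.
- telemetry.state(): the state, without advancing time (a new reading comes with each control period).
- cams.camera(name): name is "side" or "top" or "wrist"; returns the picture (384x512x3 uint8, red, green, blue); there is no depth.
- cams.camera_info(name): a dict with "fovy" (degrees; the focal length in pixels is half the picture's height over the tangent of half this angle, whatever the lens; pixels are square), "cx", "cy" (the principal point, pixels), "world_to_cam" (4x4, takes a point from world to camera coordinates); the wrist camera has in their place "hand_eye" (4x4, takes a point from camera to tool coordinates, whose origin is the TCP and whose axes are the flange's). Camera axes: x right, y up, looking along -z (the intrinsics and any distortion apply to the point x, -y, -z); pixel columns grow to the right and rows downward; lengths in mm; the calibration is good to about 2 mm. A picture is of the moment at which its call begins: read the wrist's pose just before it. camera_info takes no time and is no camera call.
- job.sign_off(): hands the job in; it is judged then, once.
The state is a dict: "time_s": time; "joint_pos": joint angles; "qvel": joint speeds; "effort": joint torques, N m; "position": TCP position; "tcp_rot": TCP orientation; "force": force on the tool from outside, world axes, zero at the start; "moment": the same for the moment, N m; "finger_gap": finger opening in mm; "grip_force": force on a finger pad.
Only numpy, scipy, OpenCV 4.12 (cv2) and the standard library are available. Lean on these libraries where they do the work, as an engineer would, in place of code of your own. Each camera call takes 0.05 s, during which the arm holds its last target. There are 200 camera calls.

### The job

Before the next bearing is rolled on it, feel the curved brass rail for grit: with the two fingertips held together as one pointer, run lightly along the top of the rail from the middle of its red end, over each of the five black bands in turn, to the middle of its blue end. Press just enough that the sprung rail visibly dips a few millimetres as they pass each of these, never so hard that it goes down onto its stops, and do not grip it. Then lift clear so the rail springs back up, leaving everything else on the table where it is.

Things in the scene. Friction and masses are not known exactly. Their poses are not given: they have to be found in the camera images.
- stand: roll-test stand, fixed to the table: grey-painted base 90 x 215 x 14 mm with two spring posts carrying a floating curved brass rail. Origin at the centre of the base's underside, z up; the base is 215 mm along its y. The rail is a round bar 12 mm thick, bent to a level arc of 140 mm radius, about 230 mm long, bulging towards the stand's +x; red end at its +y, blue end at its -y. It can stand at any yaw.
- rail (a joint): how far the rail is pushed down on its springs, m: 0 at rest (fully up), 0.010 on its stops. It only moves straight up and down, stays level wherever it is pressed, and springs back. It gives from about 0.6 N and stiffens by 0.7 N per mm (about 3.5 N at 4 mm, 7 N at 9 mm).
- red_end (a point): point on the crown (top) of the rail at the middle of its red end cap, 60 mm above the table when the rail is up; the rail goes on 11 mm beyond plus its round tip. This is where the trace starts. The point moves down with the rail.
- mark1 (a point): point on the crown of the rail at the first black painted band counted from the red end; 60 mm above the table when the rail is up. The seven points are evenly spaced, 33 mm apart along the arc. It is touched from straight above, the point between the fingertips over it.
- mark2 (a point): point on the crown of the rail at the second black painted band counted from the red end; 60 mm above the table when the rail is up. The seven points are evenly spaced, 33 mm apart along the arc. It is touched from straight above, the point between the fingertips over it.
- mark3 (a point): point on the crown of the rail at the third (middle) black painted band counted from the red end; 60 mm above the table when the rail is up. The seven points are evenly spaced, 33 mm apart along the arc. It is touched from straight above, the point between the fingertips over it.
- mark4 (a point): point on the crown of the rail at the fourth black painted band counted from the red end; 60 mm above the table when the rail is up. The seven points are evenly spaced, 33 mm apart along the arc. It is touched from straight above, the point between the fingertips over it.
- mark5 (a point): point on the crown of the rail at the fifth black painted band counted from the red end; 60 mm above the table when the rail is up. The seven points are evenly spaced, 33 mm apart along the arc. It is touched from straight above, the point between the fingertips over it.
- blue_end (a point): point on the crown of the rail at the middle of its blue end cap, 60 mm above the table when the rail is up; where the trace finishes.
- canister: bystander: tall screw-top aluminium canister, 72 mm diameter, 155 mm high, standing left of the stand; origin at the centre of its underside
- yoyo: bystander: pink acrylic yo-yo lying on its side face, 56 mm diameter, 43 mm high, loose on the table close to the stand; origin at the centre of its underside
- removal_tool: bystander: blue steel bearing removal tool lying flat, about 100 x 18 x 12 mm, long along its x; origin under its middle
- hex_driver: bystander: stubby hex driver standing on its handle, 30 mm diameter, 68 mm high; origin at the centre of its underside
- axle_a: bystander: brass axle lying on the table, 44 mm long, 10 mm thick, along its x; origin under its middle
- axle_b: bystander: brass axle lying on the table, 44 mm long, 10 mm thick, along its x; origin under its middle
There are look-alikes about, which are no part of the job. Leave any green or turquoise look-alike of the stand alone.

How it is judged (in metres and radians):
On the way, in this order (a step that is already met when the one before it is completed fails the run):
1. the fingertips press the rail lightly down (1.5 to 8.5 mm) while over the red end (within 12 mm) (horizontal distance between the grasp point and red_end below 0.012 m and value of joint rail between 0.0015 and 0.0085 m and contact force between the fingers and stand above 0.3 N), for 0.05 s.
2. the fingertips press the rail lightly down (1.5 to 8.5 mm) while over the first black band (within 12 mm) (horizontal distance between the grasp point and mark1 below 0.012 m and value of joint rail between 0.0015 and 0.0085 m and contact force between the fingers and stand above 0.3 N), for 0.05 s.
3. the fingertips press the rail lightly down (1.5 to 8.5 mm) while over the second black band (within 12 mm) (horizontal distance between the grasp point and mark2 below 0.012 m and value of joint rail between 0.0015 and 0.0085 m and contact force between the fingers and stand above 0.3 N), for 0.05 s.
4. the fingertips press the rail lightly down (1.5 to 8.5 mm) while over the third (middle) black band (within 12 mm) (horizontal distance between the grasp point and mark3 below 0.012 m and value of joint rail between 0.0015 and 0.0085 m and contact force between the fingers and stand above 0.3 N), for 0.05 s.
5. the fingertips press the rail lightly down (1.5 to 8.5 mm) while over the fourth black band (within 12 mm) (horizontal distance between the grasp point and mark4 below 0.012 m and value of joint rail between 0.0015 and 0.0085 m and contact force between the fingers and stand above 0.3 N), for 0.05 s.
6. the fingertips press the rail lightly down (1.5 to 8.5 mm) while over the fifth black band (within 12 mm) (horizontal distance between the grasp point and mark5 below 0.012 m and value of joint rail between 0.0015 and 0.0085 m and contact force between the fingers and stand above 0.3 N), for 0.05 s.
7. the fingertips press the rail lightly down (1.5 to 8.5 mm) while over the blue end (within 12 mm) (horizontal distance between the grasp point and blue_end below 0.012 m and value of joint rail between 0.0015 and 0.0085 m and contact force between the fingers and stand above 0.3 N), for 0.05 s.
At the end, for the whole second after the job is handed in: The fingertips have passed over the red end, the five black bands and the blue end in that order, within 12 mm sideways of each, with the rail pressed down 1.5 to 8.5 mm at each; the rail is back up (within 1 mm), nothing touches it, and every loose bystander is within 15 mm of where it stood (value of joint rail below 0.001 m and contact force between anything else and stand below 0.1 N and distance of each of canister, yoyo, removal_tool, hex_driver, axle_a, axle_b from where it was at the start of the episode below 0.015 m).
It fails at once if the rail is pressed down onto its stops (more than 8.5 mm) (value of joint rail above 0.0085 m).
It fails at once if the stand or rail is struck or shoved hard (more than 25 N) (contact force between any of the fingers, the arm and stand above 25 N).
It fails at once if the fingers are lowered round the rail as if to grip it (horizontal distance between the grasp point and mark3 below 0.11 m and z of the grasp point in the frame of mark3 below 0.008 m).
It fails at once if a loose bystander is moved or lifted (more than 15 mm) (distance of any of canister, yoyo, removal_tool, hex_driver, axle_a, axle_b from where it was at the start of the episode above 0.015 m).
It also fails if it takes over 48 s, if anything falls off the work surface, if the arm or the gripper's body presses on something with over 40 N, if the wrist force passes 120 N, or if a joint passes its speed limit or range.

## Working session

There is one attempt and no reset: what is moved stays moved. The work goes in short steps, Python scripts to look and compute and a tool call to move; the robot and the scene stay as the last step left them, time stands still between calls to the robot, and variables do not carry over. Pictures are saved under pics/ and viewed, at most 10 in all, crops included, and the job is handed in when it is done.

Besides the shell and the picture viewer there is one more tool, called after "Call:" as name(argument=value, ...), one argument or row to a line, values as JSON. arm_command: Moves the arm, as the interface text tells. Its arguments: {"type":"object","properties":{"moves":{"type":"array"},"newtons":{"type":"number"}},"required":["moves"]}

```bash
mkdir -p pics
python3 - <<'E'
from station import telemetry,cams
import cv2,numpy as np
s=telemetry.state();print(s['time_s'],s['position'],s['tcp_rot'],s['force'],s['finger_gap'])
for n in('top','side','wrist'):
    i=cams.camera_info(n);print(n,{k:(np.round(v,3).tolist()) for k,v in i.items() if not isinstance(v,str)})
    if n!='wrist': cv2.imwrite(f'pics/{n}0.png',cams.camera(n)[:,:,::-1])
E
```

```text
0.0 [ 227.16193747 -500.87106095  404.09490207] [ 9.77422725e-01  2.11292469e-01 -8.77577590e-05 -5.48752702e-04] [ 0.46767665  0.25119121 -0.79909759] 93.87492448104474
top {'fovy': 52.648, 'cx': 256.89, 'cy': 193.37, 'world_to_cam': [[-0.01, -1.0, -0.011, 137.832], [0.988, -0.012, 0.152, -496.199], [-0.152, -0.009, 0.988, -1006.971], [0.0, 0.0, 0.0, 1.0]]}
side {'fovy': 47.638, 'cx': 255.458, 'cy': 195.653, 'world_to_cam': [[-0.999, -0.046, 0.018, 490.094], [0.044, -0.664, 0.747, 6.733], [-0.022, 0.747, 0.665, -1367.981], [0.0, 0.0, 0.0, 1.0]]}
wrist {'fovy': 71.109, 'cx': 254.195, 'cy': 193.082, 'hand_eye': [[-0.0, 0.967, 0.256, 75.468], [1.0, -0.0, 0.001, 0.607], [0.001, 0.256, -0.967, 21.555], [0.0, 0.0, 0.0, 1.0]]}
```

View pics/top0.png

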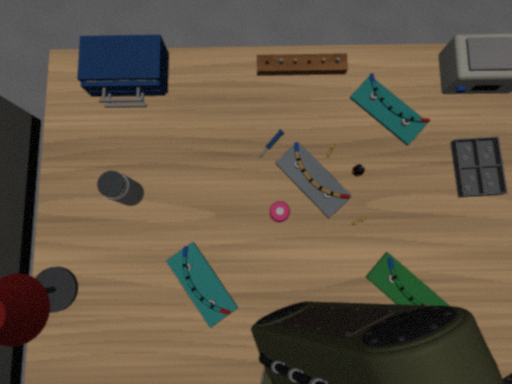

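View pics/side0.png

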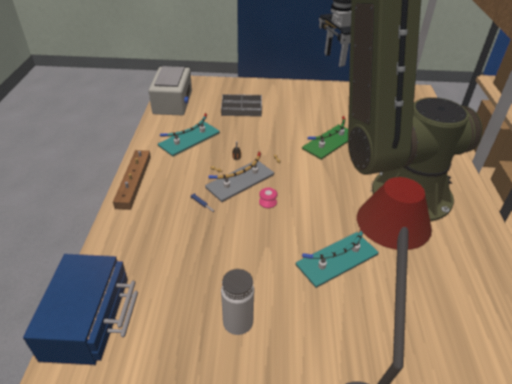

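The top view shows the grey stand at about (313,180). Its rail runs from the red end (345,196) to the blue end (296,148), and the yo-yo is at (280,211). The side view confirms the layout, with the turquoise and green look-alikes lying elsewhere.

```bash
cat > h.py <<'E'
import numpy as np,cv2
from station import telemetry,cams
from scipy.spatial.transform import Rotation as R
def ray(n,px,z,st=None):
    """pixels (N,2) -> world points on plane z"""
    i=cams.camera_info(n);f=192/np.tan(np.radians(i['fovy']/2))
    p=np.atleast_2d(px).astype(float)
    d=np.c_[(p[:,0]-i['cx'])/f,-(p[:,1]-i['cy'])/f,-np.ones(len(p))]
    if n=='wrist':
        T=np.eye(4);T[:3,:3]=R.from_quat(st['tcp_rot']).as_matrix();T[:3,3]=st['position'];T=T@np.array(i['hand_eye'])
    else: T=np.linalg.inv(np.array(i['world_to_cam']))
    d=d@T[:3,:3].T;o=T[:3,3]
    return o+d*((z-o[2])/d[:,2])[:,None]
def totool(w,st): return R.from_quat(st['tcp_rot']).inv().apply(np.asarray(w)-st['position'])
E
python3 - <<'E'
from h import *
i=cams.camera_info('top');print(i.keys(), cams.camera_info('wrist').keys())
im=cv2.imread('pics/top0.png')
crop=im[130:230,255:375]; cv2.imwrite('pics/c0.png',cv2.resize(crop,None,fx=6,fy=6,interpolation=cv2.INTER_CUBIC))
h=cv2.cvtColor(crop,cv2.COLOR_BGR2HSV)
for nm,lo,hi in(('red',(172,120,60),(180,255,255)),('red0',(0,180,60),(6,255,255)),('blue',(108,130,40),(130,255,255))):
    m=cv2.inRange(h,lo,hi);n,l,s,c=cv2.connectedComponentsWithStats(m)
    for k in range(1,n):
        if s[k,4]>5: print(nm,s[k],c[k]+[255,130],ray('top',c[k]+[255,130],58).round(0))
st=telemetry.state()
w=ray('top',[[313,180]],58)[0];print(w,totool(w,st), R.from_quat(st['tcp_rot']).as_matrix().round(3))
E
```

```text
dict_keys(['fovy', 'cx', 'cy', 'world_to_cam']) dict_keys(['fovy', 'cx', 'cy', 'hand_eye'])
red [33 79  2  7  7] [288.71428571 212.        ] [[444.  49.  58.]]
red [16 87  7  5  7] [274.         219.42857143] [[425.  88.  58.]]
red0 [86 65  8  3 16] [344.5625 196.    ] [[485. -99.  58.]]
blue [12  1 14 17 41] [273.68292683 139.56097561] [[641.  85.  58.]]
blue [40 13  3  8 24] [296.  146.5] [[621.  26.  58.]]
[528.85801258 -17.21607962  58.        ] [ 474.51406861 -315.52754231  346.49886871] [[ 0.911  0.413 -0.   ]
 [ 0.413 -0.911  0.001]
 [ 0.    -0.001 -1.   ]]
```

View pics/c0.png

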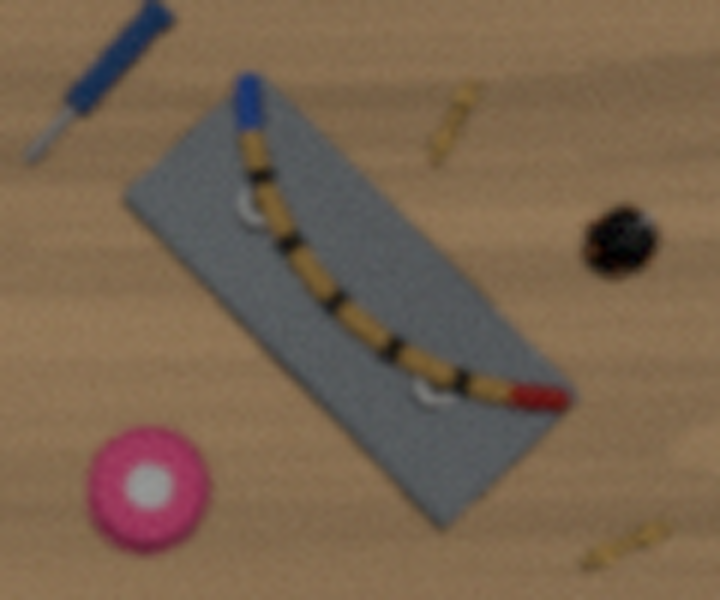

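The crop shows the red cap at crop pixel (542,399), the blue cap at (249,102) and the five bands between them. The hex driver, both axles, the removal tool and the yo-yo are clear of the rail. I'm moving over it for a wrist view with the fingers shut.

Call:
arm_command(
  moves=[40, -31, 0, 0, 0, 80, -62, 0, 0, 0, 120, -93, 0, 0, 0, 160, -124, 0, 0, 0, 200, -155, 0, 0, 0],
  newtons=10,
)

```text
time_s: 0.6
position: [344.2, -277.9, 404.5]
tcp_rot: [0.977, 0.211, -0.0, -0.0]
force: [0.2, -0.3, -0.9]
finger_gap: 57.2
grip_force: 0.0
```

Call:
arm_command(
  moves=[40, -31, 0, 0, 0, 80, -62, 0, 0, 0, 120, -93, 0, 0, 0, 160, -124, 0, 0, 0, 205, -160, 0, 0, 0],
)

```text
time_s: 1.1
position: [460.4, -56.3, 404.6]
tcp_rot: [0.977, 0.211, 0.0, 0.0]
force: [1.0, -1.0, 0.1]
finger_gap: 17.3
grip_force: 0.0
```

Call:
arm_command(
  moves=[0, 0, 0, 0, 0, 0, 0, 0, 0, 0, 0, 0, 0, 0, 0],
)

```text
time_s: 1.4
position: [459.6, -59.2, 404.5]
tcp_rot: [0.978, 0.211, -0.0, -0.0]
force: [-0.6, 0.1, -0.2]
finger_gap: 0.9
grip_force: 0.0
```

Run:
```python
from h import *
import pickle
st=telemetry.state();im=cams.camera('wrist')[:,:,::-1].copy()
cv2.imwrite('pics/w1.png',im);pickle.dump(st,open('w1.pkl','wb'));print(st)
```

```text
{'time_s': 1.4, 'joint_pos': array([-2.07042213e-01,  1.05974006e-01,  1.75473091e+00, -1.54476264e-04,
        1.28134823e+00,  9.38856696e-01]), 'qvel': array([-1.82163395e-02, -5.50274894e-03, -2.45319638e-03,  4.07551399e-05,
       -2.29158328e-03,  8.23926332e-04]), 'effort': array([ 1.40987679e+00, -4.09402621e+01, -3.49264348e+01,  8.73428537e-02,
       -5.16346819e-02,  1.44027299e-02]), 'position': array([459.62647961, -59.15765523, 404.46758447]), 'tcp_rot': array([ 9.77512845e-01,  2.10875746e-01, -2.40428786e-04, -2.61749761e-05]), 'force': array([-0.6147643 ,  0.11905282, -0.15303738]), 'moment': array([-0.03242863,  0.03014844, -0.00491416]), 'grip_force': 0.0, 'finger_gap': 0.91855580918115}
```

View pics/w1.png

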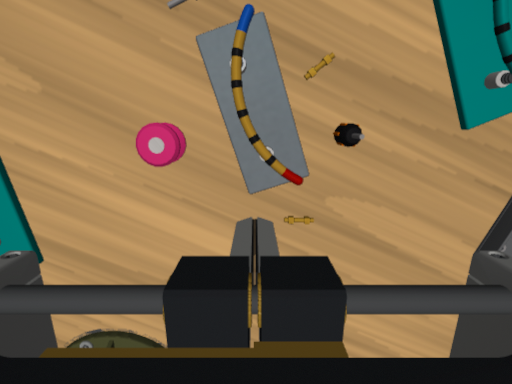

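The wrist view shows the whole rail: blue cap at (246,17), red cap at (292,176), and the bands down its length between them. The fingertips are clear of it at (256,220).

```bash
cat > fit.py <<'E'
from h import *
import pickle,scipy.optimize as so
st=pickle.load(open('w1.pkl','rb'));im=cv2.imread('pics/w1.png')
h=cv2.cvtColor(im,cv2.COLOR_BGR2HSV)
roi=np.zeros(im.shape[:2],np.uint8);cv2.fillPoly(roi,[np.array([[225,0],[265,0],[262,100],[310,170],[305,195],[280,190],[225,110]])],255)
def blobs(lo,hi,a):
    m=cv2.inRange(h,lo,hi)&roi;n,l,s,c=cv2.connectedComponentsWithStats(m)
    return [(s[k,4],c[k]) for k in range(1,n) if s[k,4]>a]
red=blobs((0,150,60),(5,255,255),20)+blobs((175,150,60),(180,255,255),20);blue=blobs((105,180,60),(130,255,255),20)
dark=blobs((0,0,0),(180,255,45),10);brass=blobs((12,120,80),(30,255,255),20)
for n,b in(('red',red),('blue',blue),('dark',dark),('brass',brass)):print(n,[(a,c.round(1).tolist()) for a,c in b])
E
python3 fit.py
```

```text
red [(np.int32(168), [292.3, 176.8])]
blue [(np.int32(250), [245.2, 17.8])]
dark [(np.int32(70), [236.7, 51.6]), (np.int32(65), [236.3, 83.4]), (np.int32(61), [241.9, 112.7]), (np.int32(55), [253.7, 138.9]), (np.int32(50), [270.3, 160.2])]
brass [(np.int32(537), [240.8, 8.0]), (np.int32(175), [238.9, 39.4]), (np.int32(237), [235.8, 67.4]), (np.int32(219), [238.6, 98.3]), (np.int32(200), [247.5, 126.0]), (np.int32(190), [261.8, 149.8]), (np.int32(129), [278.1, 166.7]), (np.int32(310), [295.6, 187.0])]
```

```bash
cat >> fit.py <<'E'
def model(p):
    a=p[2]+np.arange(3,-4,-1)*33/140   # red..blue
    return np.c_[p[0]+140*np.cos(a),p[1]+140*np.sin(a)]
def fit(P): 
    u=P[0]-P[6]; y=np.arctan2(u[1],u[0])-np.pi/2
    r=so.least_squares(lambda p:(model(p)-P)[1:6].ravel(),[*(P.mean(0)-120*np.array([np.cos(y),np.sin(y)])),y])
    M=model(r.x);print(r.x.round(3),'\n',np.c_[P,M,np.linalg.norm(P-M,axis=1)].round(1));return M
dk=[c for a,c in sorted(dark,key=lambda b:-b[1][1])]
px=np.array([red[0][1],*dk,blue[0][1]])
Mw=fit(ray('wrist',px,54,st)[:,:2])
tp=np.array([[542,399],[461,381],[394,348],[335,300],[289,243],[261,176],[249,102]])/6+[254.6,129.6]
Mt=fit(ray('top',tp,54)[:,:2])
np.save('M.npy',Mw);print((Mw-Mt).round(1))
now=telemetry.state();print(totool(np.c_[Mw,0*Mw[:,0]+60],now).round(1),now['position'])
E
python3 fit.py
```

```text
red [(np.int32(168), [292.3, 176.8])]
blue [(np.int32(250), [245.2, 17.8])]
dark [(np.int32(70), [236.7, 51.6]), (np.int32(65), [236.3, 83.4]), (np.int32(61), [241.9, 112.7]), (np.int32(55), [253.7, 138.9]), (np.int32(50), [270.3, 160.2])]
brass [(np.int32(537), [240.8, 8.0]), (np.int32(175), [238.9, 39.4]), (np.int32(237), [235.8, 67.4]), (np.int32(219), [238.6, 98.3]), (np.int32(200), [247.5, 126.0]), (np.int32(190), [261.8, 149.8]), (np.int32(129), [278.1, 166.7]), (np.int32(310), [295.6, 187.0])]
[ 626.144 -114.669   -3.975] 
 [[ 4.879e+02 -9.890e+01  4.873e+02 -9.700e+01  1.900e+00]
 [ 4.953e+02 -6.510e+01  4.952e+02 -6.510e+01  1.000e-01]
 [ 5.102e+02 -3.600e+01  5.104e+02 -3.590e+01  2.000e-01]
 [ 5.320e+02 -1.080e+01  5.320e+02 -1.100e+01  2.000e-01]
 [ 5.589e+02  7.900e+00  5.588e+02  8.100e+00  2.000e-01]
 [ 5.893e+02  2.050e+01  5.894e+02  2.040e+01  1.000e-01]
 [ 6.235e+02  2.530e+01  6.219e+02  2.530e+01  1.600e+00]]
[ 625.024 -114.279   -3.97 ] 
 [[ 4.853e+02 -1.007e+02  4.861e+02 -9.730e+01  3.500e+00]
 [ 4.937e+02 -6.540e+01  4.939e+02 -6.530e+01  2.000e-01]
 [ 5.088e+02 -3.640e+01  5.089e+02 -3.600e+01  3.000e-01]
 [ 5.308e+02 -1.100e+01  5.304e+02 -1.110e+01  4.000e-01]
 [ 5.569e+02  8.700e+00  5.571e+02  8.200e+00  6.000e-01]
 [ 5.877e+02  2.040e+01  5.876e+02  2.060e+01  3.000e-01]
 [ 6.220e+02  2.490e+01  6.201e+02  2.560e+01  2.000e+00]]
[[ 1.2  0.3]
 [ 1.4  0.2]
 [ 1.5  0.2]
 [ 1.6  0.1]
 [ 1.7 -0.1]
 [ 1.8 -0.2]
 [ 1.8 -0.4]]
[[  9.8  45.7 344.6]
 [ 30.3  19.9 344.5]
 [ 56.1  -0.5 344.5]
 [ 86.  -14.3 344.5]
 [118.3 -20.6 344.5]
 [151.2 -19.3 344.5]
 [182.9 -10.3 344.5]] [459.56616107 -59.41316944 404.55826464]
```

Call:
arm_command(
  moves=[9, 46, 40, 0, 0, 9, 46, 85, 0, 0, 9, 46, 115, 0, 0, 9, 46, 130, 0, 0, 9, 46, 130, 0, 0],
)

```text
time_s: 1.95
position: [486.4, -97.7, 272.7]
tcp_rot: [0.978, 0.21, -0.002, -0.001]
force: [0.1, 0.2, -0.7]
finger_gap: 0.3
grip_force: 0.0
```

Call:
arm_command(
  moves=[0, 0, 0, 0, 0, 0, 0, 0, 0, 0, 0, 0, 0, 0, 0],
)

```text
time_s: 2.25
position: [487.2, -96.7, 275.8]
tcp_rot: [0.977, 0.211, 0.001, 0.0]
force: [0.2, -0.6, -0.7]
finger_gap: 0.6
grip_force: 0.0
```

Run:
```python
from h import *
M=np.load('M.npy')-[.8,0];st=telemetry.state();im=cams.camera('wrist')[:,:,::-1]
cv2.imwrite('pics/w2.png',im)
print(totool(np.c_[M,0*M[:,0]+60],st).round(1),st['position'],st['finger_gap'],st['force'])
```

```text
[[ -1.1  -0.3 215.8]
 [ 19.3 -26.1 215.8]
 [ 45.2 -46.4 215.8]
 [ 75.1 -60.2 215.8]
 [107.4 -66.5 215.9]
 [140.3 -65.1 215.9]
 [172.  -56.1 216. ]] [487.21135226 -96.74298637 275.79526353] 0.6375041530523686 [ 0.24757702 -0.57240633 -0.6633813 ]
```

View pics/w2.png

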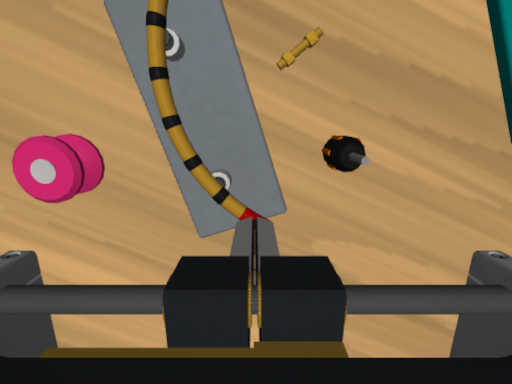

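The fingertips sit right over the red cap at (252,215), about 16 mm up.

Call:
arm_command(
  moves=[-1, 0, 5, 0, 0, -1, 0, 9, 0, 0, -1, 0, 12, 0, 0, -1, 0, 13, 0, 0, -1, 0, 13, 0, 0],
)

```text
time_s: 2.8
position: [486.2, -96.9, 261.4]
tcp_rot: [0.977, 0.211, -0.0, -0.0]
force: [1.2, -0.3, 0.3]
finger_gap: 0.6
grip_force: 0.0
```

Call:
arm_command(
  moves=[0, 0, 1, 0, 0, 0, 0, 2, 0, 0, 0, 0, 3, 0, 0, 0, 0, 4, 0, 0, 0, 0, 4, 0, 0],
)

```text
time_s: 3.3
position: [486.2, -97.0, 257.7]
tcp_rot: [0.977, 0.211, 0.0, 0.0]
force: [0.3, -0.3, 1.5]
finger_gap: 0.2
grip_force: 0.9
```

Call:
arm_command(
  moves=[0, 0, 0, 0, 0, 0, 0, 0, 0, 0, 0, 0, 0, 0, 0],
)

```text
time_s: 3.6
position: [486.2, -97.0, 257.7]
tcp_rot: [0.977, 0.211, 0.0, 0.0]
force: [0.7, 0.2, 1.9]
finger_gap: 0.6
grip_force: 0.9
```

Run:
```python
from h import *
import time
for _ in range(4):
    st=telemetry.state();print(st['time_s'],st['position'].round(2),st['force'].round(2));cams.camera('top')
```

```text
3.6 [486.23 -96.96 257.72] [0.73 0.19 1.93]
3.65 [486.23 -96.97 257.71] [-0.44 -0.15  2.14]
3.7 [486.24 -96.96 257.71] [ 0.11 -0.35  1.84]
3.75 [486.22 -96.96 257.71] [ 0.67 -0.89  1.62]
```

Contact, about 1.3 mm down. Pressing 3.5 mm further.

Call:
arm_command(
  moves=[0, 0, 1, 0, 0, 0, 0, 2, 0, 0, 0, 0, 3, 0, 0, 0, 0, 3.5, 0, 0, 0, 0, 3.5, 0, 0],
)

```text
time_s: 4.3
position: [486.2, -97.0, 254.2]
tcp_rot: [0.977, 0.211, 0.0, 0.0]
force: [0.3, -0.1, 4.3]
finger_gap: 0.4
grip_force: 2.1
```

```bash
cat > q.py <<'E'
from h import *
M=np.load('M.npy')-[.8,0];F=[]
for _ in range(4):
    st=telemetry.state();F.append(st['force']);cams.camera('top')
print(st['time_s'],st['position'].round(2),np.mean(F,0).round(2),st['finger_gap'])
print(totool(np.c_[M,0*M[:,0]+60],st).round(1)-[0,0,199])
E
python3 q.py
```

```text
4.45 [486.24 -96.95 254.24] [-0.14 -0.2   4.47] 0.7994000388152868
[[ 1.000e-01  1.000e-01 -4.800e+00]
 [ 2.060e+01 -2.570e+01 -4.800e+00]
 [ 4.650e+01 -4.600e+01 -4.800e+00]
 [ 7.640e+01 -5.970e+01 -4.800e+00]
 [ 1.087e+02 -6.600e+01 -4.800e+00]
 [ 1.416e+02 -6.470e+01 -4.700e+00]
 [ 1.733e+02 -5.560e+01 -4.700e+00]]
```

Call:
arm_command(
  moves=[4, -5, 0, 0, 0, 9, -11, 0, 0, 0, 13, -17, 0, 0, 0, 18, -23, 0, 0, 0, 20.5, -26, 0, 0, 0],
)

```text
time_s: 5.0
position: [494.3, -63.9, 254.2]
tcp_rot: [0.977, 0.212, -0.0, -0.0]
force: [-0.9, -2.0, 4.4]
finger_gap: 0.5
grip_force: 2.1
```

```bash
python3 q.py
```

```text
5.15 [494.25 -64.23 254.16] [0.09 1.29 4.8 ] 0.6104018799834044
[[-20.8  26.8  -4.9]
 [ -0.3   1.   -4.8]
 [ 25.6 -19.3  -4.8]
 [ 55.5 -33.   -4.8]
 [ 87.9 -39.3  -4.8]
 [120.8 -37.9  -4.7]
 [152.4 -28.9  -4.7]]
```

Depth is steady. I'm carrying on band by band.

Call:
arm_command(
  moves=[5, -4, 0, 0, 0, 11, -8, 0, 0, 0, 17, -12.5, 0, 0, 0, 23, -17, 0, 0, 0, 26, -19.5, 0, 0, 0],
)

```text
time_s: 5.7
position: [510.1, -35.6, 254.1]
tcp_rot: [0.977, 0.212, -0.0, 0.0]
force: [-1.4, -2.9, 4.6]
finger_gap: 0.7
grip_force: 2.1
```

Call:
arm_command(
  moves=[6, -3, 0, 0, 0, 13, -6, 0, 0, 0, 20, -9, 0, 0, 0, 26, -12, 0, 0, 0, 30, -13.5, 0, 0, 0],
)

```text
time_s: 6.2
position: [531.9, -11.1, 254.1]
tcp_rot: [0.977, 0.211, -0.0, -0.0]
force: [-2.6, -2.1, 2.9]
finger_gap: 0.8
grip_force: 2.2
```

```bash
python3 q.py
```

```text
6.35 [531.78 -11.23 254.22] [-0.09  0.74  3.68] 0.46596529114731833
[[-77.   59.5  -4.9]
 [-56.5  33.7  -4.9]
 [-30.6  13.3  -4.8]
 [ -0.7  -0.4  -4.8]
 [ 31.6  -6.7  -4.7]
 [ 64.5  -5.3  -4.7]
 [ 96.2   3.7  -4.7]]
```

Call:
arm_command(
  moves=[7, -2, 0, 0, 0, 14, -3.5, 0, 0, 0, 21, -5, 0, 0, 0, 28, -6, 0, 0, 0, 32, -6.5, 0, 0, 0],
)

```text
time_s: 6.9
position: [558.5, 7.9, 254.0]
tcp_rot: [0.977, 0.211, -0.0, -0.0]
force: [-3.1, -2.0, 4.9]
finger_gap: 0.5
grip_force: 2.2
```

Call:
arm_command(
  moves=[7, -0.5, 0, 0, 0, 14, -0.5, 0, 0, 0, 21, 0, 0, 0, 0, 28, 0.5, 0, 0, 0, 33, 1, 0, 0, 0],
)

```text
time_s: 7.4
position: [589.0, 20.4, 254.1]
tcp_rot: [0.977, 0.211, -0.0, -0.0]
force: [-3.3, -1.0, 4.4]
finger_gap: 0.6
grip_force: 2.1
```

```bash
python3 q.py
```

```text
7.55 [588.9   20.43 254.35] [0.43 0.75 4.03] 0.5782954030897997
[[-142.2   64.6   -4.9]
 [-121.7   38.8   -4.9]
 [ -95.8   18.5   -4.8]
 [ -65.9    4.7   -4.8]
 [ -33.6   -1.6   -4.7]
 [  -0.7   -0.2   -4.7]
 [  31.     8.8   -4.6]]
```

Call:
arm_command(
  moves=[7, 1.5, 0, 0, 0, 14, 3, 0, 0, 0, 21, 5.5, 0, 0, 0, 28, 8, 0, 0, 0, 31, 9, 0, 0, 0],
)

```text
time_s: 8.1
position: [621.1, 24.9, 254.0]
tcp_rot: [0.977, 0.211, -0.0, -0.0]
force: [-3.1, -0.5, 4.2]
finger_gap: 0.6
grip_force: 2.2
```

```bash
python3 q.py
```

```text
8.25 [620.74  24.87 254.29] [0.72 0.09 4.16] 0.6713731281893071
[[-172.9   55.4   -4.9]
 [-152.5   29.6   -4.9]
 [-126.6    9.3   -4.9]
 [ -96.7   -4.4   -4.9]
 [ -64.4  -10.7   -4.8]
 [ -31.5   -9.4   -4.8]
 [   0.2   -0.3   -4.7]]
```

Call:
arm_command(
  moves=[0, 0, -5, 0, 0, 0, 0, -15, 0, 0, 0, 0, -40, 0, 0, 0, 0, -80, 0, 0, 0, 0, -120, 0, 0],
)

```text
time_s: 8.8
position: [620.0, 24.8, 375.7]
tcp_rot: [0.977, 0.211, -0.001, -0.0]
force: [0.5, -0.3, 0.3]
finger_gap: 0.6
grip_force: 0.0
```

Call:
arm_command(
  moves=[0, 0, 0, 0, 0, 0, 0, 0, 0, 0, 0, 0, 0, 0, 0],
)

```text
time_s: 9.1
position: [620.1, 24.8, 373.0]
tcp_rot: [0.977, 0.211, -0.001, -0.0]
force: [0.4, 0.7, 0.3]
finger_gap: 0.4
grip_force: 0.0
```

```bash
python3 q.py; python3 -c "
from h import *
cv2.imwrite('pics/s9.png',cams.camera('top')[:,:,::-1])"
```

```text
9.25 [620.34  24.82 372.99] [0.12 0.07 0.07] 0.32855492992872354
[[-171.7   56.   114.3]
 [-151.2   30.1  114.2]
 [-125.3    9.8  114.2]
 [ -95.4   -3.9  114.2]
 [ -63.1  -10.2  114.1]
 [ -30.2   -8.8  114.1]
 [   1.5    0.2  114. ]]
```

View pics/s9.png

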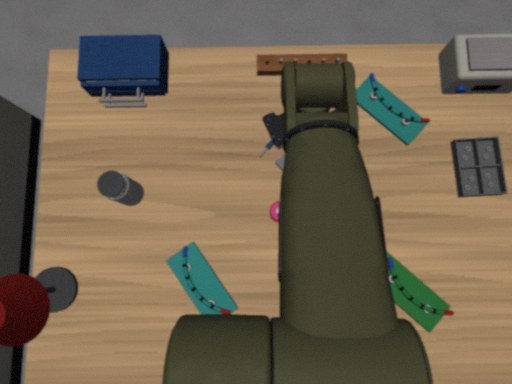

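The arm is lifted clear and the force reads zero. The bystanders I can see, the canister (115,185) and the edge of the yo-yo (276,211), have not moved; the arm hides the stand. Handing in.

```bash
python3 -c "
from station import job
print(job.sign_off())"
```

```text
the job is handed in; nothing more can be done
None
```

I ran the shut fingertips along the rail from the red end over all five bands to the blue end, with the rail dipping about 5 mm throughout, then lifted clear and handed the job in; the hand-in returned no verdict, and the arm hid the stand and most bystanders in the last picture.

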